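# Clamp a flat bar in a drilling fixture with a swing strap and cam lever

## Task

Clamp the flat bar in the drilling fixture: with the back of a finger push the swing strap round over the bar until it stands against its stop pin, and then push the cam lever all the way down, so that the strap's foot presses on the bar. Do not push the lever down before the strap is over the bar; it must stay down when you let go. Nothing is picked up: leave the bar lying in its nest, and leave the nut, hex key, scriber and bearing where they lie.

Things in the scene. Friction and masses are not known exactly. Their poses are not given: they have to be found in the camera images.
- fixture: Fixed base plate, 170 x 170 x 16 mm, with an upright post. Origin: on the post axis at the bench, z up; the plate spans x -85..85, y -45..125 mm. The flat bar's nest (fences 7 mm above the plate) is at x 0, y 85; a stop pin (10 mm, top z 58) at x -18.5, y 42. The strap turns about the post: over the bar it points to +y (the lever then folds down to -y), swung away it points to +x.
- clamp_bar: The strap: steel bar 26 mm wide, from 15 mm behind the post axis to 158 mm beyond it, round-ended. Origin on the post axis at the bench; y along the strap to its free end, z up. Underside z 45 mm, top 63; at y 85 a foot 22 mm across hangs below (sole 3.5 to 4.6 mm clear of the flat bar while the cam is loose) and a nut reaches z 71. The cam pushes the strap down 5 mm at most.
- strap (a joint): Swing of the strap about the vertical post, rad: 0 = over the flat bar, against the stop pin (a hard end); it grows as the strap swings away, clockwise seen from above, to 1.9 at most. Starts between 1.0 and 1.7. Moves by friction (0.22 N m, about 2 N at the free end) and stays where it is left.
- strap_tip (a point): Middle of the strap's free end: on its centre line, 145 mm from the post axis, half way up the strap (z 54 mm).
- cam_lever (a joint): Cam lever, rad: 0 = standing up (74 degrees above level), 1.25 = fully down (3 degrees above level, a hard end). It turns with the strap and folds to the side away from the strap's free end. Starts between 0 and 0.2. Friction 0.22 N m (about 2.5 N at the grip) plus the cam's pressure; stays where it is left.
- lever_pivot (a point): Axis of the cam lever: on the post axis, 85 mm above the bench; the axis is level, across the strap.
- lever_grip (a point): Point on the centre line of the lever's black round grip, 100 mm from the pivot. The grip is 20 mm in diameter and runs from 48 to 122 mm from the pivot.
- flat_bar: Loose flat steel bar, 40 x 122 x 10 mm, 0.35 kg, lying in the nest on the base plate. Origin: centre of its underside (16 mm above the bench); its long axis is its y, which lies across the strap when that is over it.
- spare_nut: Loose hex nut, 28 mm, 13 mm high, lying on the base plate; to be left alone. Origin: centre of its underside.
- hex_key: Loose hex key, 36 x 92 x 8 mm, on the bench in front of the plate; to be left alone. Origin: centre of its underside.
- steel_scriber: Loose steel scriber, 169 mm long, 9 mm thick, on the bench below where the lever comes down (the lowered grip stays about 65 mm above it); to be left alone. Origin: centre of its underside.
- ball_bearing: Loose ball bearing, 52 mm across, 15 mm high, on the bench beyond the plate; to be left alone. Origin: centre of its underside.
Mind the look-alikes: they are no part of the job. What is shaped like the flat_bar but purple or yellow is not meant.

How it is judged (in metres and radians):
On the way, in this order (a step that is already met when the one before it is completed fails the run):
1. the strap is over the flat bar, against its stop (within 0.08 rad), the lever still up (value of joint strap below 0.08 rad and value of joint cam_lever below 0.7 rad), for 0.2 s.
2. the cam lever is fully down (within 0.1 rad) and the foot presses on the bar (value of joint cam_lever above 1.15 rad and value of joint strap below 0.08 rad and contact force between clamp_bar and flat_bar above 4 N), for 0.2 s.
At the end, for the whole second after the job is handed in: The strap stands over the flat bar within 0.08 rad of its stop, the cam lever is within 0.1 rad of fully down, the strap presses on the bar with more than 4 N, the bar lies in its nest within 15 mm of where it was, and the nut, hex key, scriber and bearing lie within 30 mm of where they were (all of step 2 and distance of flat_bar from where it was at the start of the episode below 0.015 m and height (world z) of flat_bar below 0.02 m and linear speed of flat_bar below 0.02 m/s and distance of each of spare_nut, hex_key, steel_scriber, ball_bearing from where it was at the start of the episode below 0.03 m); the robot touches nothing.
It fails at once if the lever is pushed down while the strap is not over the bar (value of joint cam_lever above 0.7 rad and value of joint strap above 0.25 rad).
It fails at once if the flat bar is lifted more than 10 mm or pushed more than 20 mm (height (world z) of flat_bar above 0.026 m or distance of flat_bar from where it was at the start of the episode above 0.02 m).
It fails at once if the nut, hex key, scriber or bearing is lifted or moved more than 30 mm (distance of any of spare_nut, hex_key, steel_scriber, ball_bearing from where it was at the start of the episode above 0.03 m).
It also fails if it takes over 56 s, if anything falls off the work surface, if the arm or the gripper's body presses on something with over 40 N, if the wrist force passes 120 N, or if a joint passes its speed limit or range.

## Robot

A 6-joint arm with a two-finger parallel gripper is mounted at the origin on the work surface; the furniture and walls round the work are solid. World frame = base frame: x ahead of the robot, y to its left, z up, the work surface at z = 0. Lengths are in m, angles in degrees, forces in N, time in s.
With the tool pointing down it reaches from about 0.4 to 0.825 m from the base axis. Payload 7 kg.
Tool frame: the origin (TCP) lies at the very end of the fingers, on their centre line; the grasp point (between the pads) lies 19 mm behind it (r.grasp_offset is the z of the grasp point in the tool frame, in m); z points along the fingers, y is the direction in which the jaws open and shut (so a half turn about z gives the same grasp; the last joint's range is limited). The gripper opens to 88 mm and grips with 3 to 60 N. Pads are 19 mm wide; open, the fingers measure 130 mm over their backs; the gripper's body (78 mm by 193 mm) begins 47 mm behind the grasp point.
Start: joints at [-59.238, 20.546, 0.682, 0, -70.136, -16.507], TCP at [0.166, -0.654, 0.199] pointing down, gripper open.
Joint ranges: [-176.03, 176.03], [-82.01, 121.73], [-58.28, 71.71], [-173.87, 95.51], [-174.79, -0.11], [-173.66, 173.66]. Speed limits (degrees/s): [136.94, 136.94, 172.46, 180, 180, 180].

## Interface

Orientations are given as [roll, pitch, yaw] about the fixed x, y, z axes, in that order (R = Rz(yaw) Ry(pitch) Rx(roll)).
In Python, from plant import r gives the robot as it stands.
- The arm moves only by the tool carry_out, never from a script. Its argument "plan" is a list of rows, each a list of 6 numbers: the shift along the world's x, y, z in m, then the turn, a rotation vector about the world's x, y, z in rad. In form: [[tx, ty, tz, wx, wy, wz], ...]. A call has 1 to 12 rows; each row shifts and turns the pose as measured when the row begins; what a row does not reach is not made up. A row lasts 1/12 s, in which the tool goes at most 41.7 mm and 7.16 degrees, less where a joint would pass 70% of its speed; a pose out of reach is approached as far as the arm can. A call with a gripper value outside its range is refused whole. "fingers" is the closure, from -1 (fully open) to 1 (shut), set as the call begins (left out, the last holds). The fingers move at their own pace and stop on an object; "force" is the grip in N (left out, the last holds). Time passes only in rows, so rows that do not move let the fingers close. It gives the time, the measured TCP pose, the force and the opening at its end, in the units of the state.
- r.get_state(): the state, without advancing time (a new reading comes with each control period).
- r.capture(name): name is "scene" or "top" or "wrist"; returns the picture (480x640x3 uint8, red, green, blue); there is no depth.
- r.camera_model(name): a dict with "fov_y" (degrees; the focal length in pixels is half the picture's height over the tangent of half this angle, whatever the lens; pixels are square), "cx", "cy" (the principal point, pixels), "R" (3x3) and "t" (3): a world point X has camera coordinates R X + t; the wrist camera has in their place "mount" (4x4, takes a point from camera to tool coordinates, whose origin is the TCP and whose axes are the flange's). Camera axes: x right, y down, z forward; pixel columns grow to the right and rows downward; lengths in m; the calibration is good to about 2 mm. A picture is of the moment at which its call begins: read the wrist's pose just before it. camera_model takes no time and is no camera call.
- r.close_job(): hands the job in, once; it reports no verdict.
The state is a dict: "time_s": time; "joints": joint angles; "qd": joint speeds; "joint_torque": joint torques, N m; "tcp_pos": TCP position; "eef_rot": TCP orientation; "contact_force": force on the tool from outside, world axes, zero at the start; "moment": the same for the moment, N m; "gripper_width": finger opening in m.
Only numpy, scipy, OpenCV 4.12 (cv2) and the standard library are available. Lean on these libraries where they do the work, as an engineer would, in place of code of your own. Each camera call takes 0.05 s, during which the arm holds its last target.

## Working session

There is one attempt and no reset: what is moved stays moved. The work goes in short steps, Python scripts to look and compute and a tool call to move; the robot and the scene stay as the last step left them, time stands still between calls to the robot, and variables do not carry over. Pictures are saved under pics/ and viewed, and the job is handed in when it is done.

Besides the shell and the picture viewer there is one more tool, called after "Emit:" in YAML: its name, and indented under it one key for each argument. carry_out: Moves the arm, as the interface text tells. Its arguments: {"type":"object","properties":{"plan":{"type":"array"},"fingers":{"type":"number"},"force":{"type":"number"}},"required":["plan"]}

```bash
mkdir -p pics; ls; python3 - <<'E'
from plant import r
import cv2
print(r.get_state())
for n in ("scene","top","wrist"):
    im=r.capture(n); cv2.imwrite(f"pics/{n}0.png",im[:,:,::-1]); print(n,r.camera_model(n))
E
```

```text
pics
{'time_s': 0.0, 'joints': array([-5.92375241e+01,  2.05901850e+01,  6.34411825e-01, -1.95948965e-02,
       -7.01358485e+01, -1.65080844e+01]), 'qd': array([-0.03284143, -0.08667762,  0.02049673, -0.00542406,  0.06641499,
       -0.02373949]), 'joint_torque': array([ 4.75655488e-04, -5.82716489e+01,  2.93056941e+01,  6.99678987e+00,
        7.00867851e-03, -1.89024017e-04]), 'tcp_pos': array([ 0.16605521, -0.65371035,  0.19794333]), 'eef_rot': array([ 1.79906920e+02, -8.37551777e-03, -1.65752275e+02]), 'contact_force': array([0.31845658, 0.9965866 , 0.38674127]), 'moment': array([-0.0438774 , -0.00212402, -0.08667105]), 'gripper_width': 0.08728704136377823}
scene {'fov_y': 48.62494699728923, 'cx': 317.4364623685181, 'cy': 236.40414927886727, 'R': array([[-0.77581529, -0.63091597, -0.00746141],
       [-0.48214012,  0.600416  , -0.63799806],
       [ 0.40700311, -0.49137121, -0.77000182]]), 't': array([0.43186106, 0.2744783 , 0.99192397])}
top {'fov_y': 44.75759952747992, 'cx': 325.2861328536255, 'cy': 245.62542513239762, 'R': array([[ 0.03037892, -0.9994259 ,  0.01499985],
       [-0.99538915, -0.03161537, -0.09055885],
       [ 0.09098108, -0.01217961, -0.99577814]]), 't': array([0.07689823, 0.51688826, 1.09907307])}
wrist {'fov_y': 66.30099767367022, 'cx': 313.73501911623464, 'cy': 238.68914741463942, 'mount': array([[ 5.73806236e-04, -9.56188453e-01, -2.92751283e-01,
         7.95899347e-02],
       [ 9.99999424e-01,  2.83122280e-04,  1.03530767e-03,
        -3.24250699e-04],
       [-9.07064833e-04, -2.92751708e-01,  9.56188064e-01,
        -1.84346513e-01],
       [ 0.00000000e+00,  0.00000000e+00,  0.00000000e+00,
         1.00000000e+00]])}
```

View pics/scene0.png

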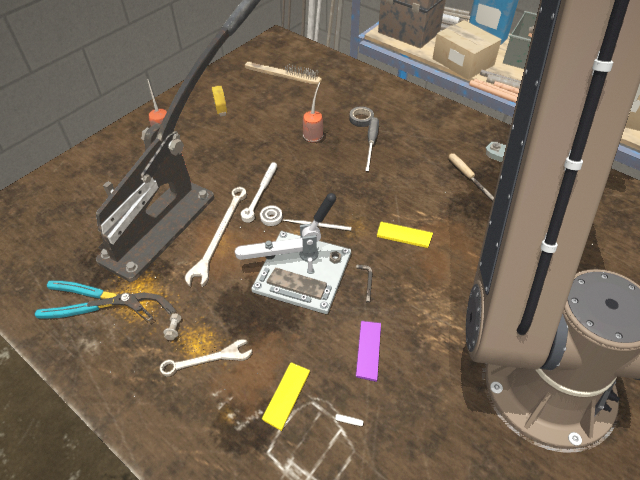

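View pics/top0.png

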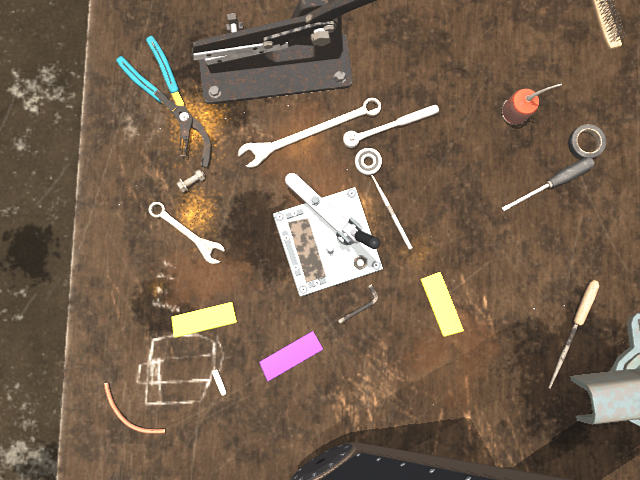

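```bash
python3 - <<'E'
import cv2
im=cv2.imread("pics/top0.png")[140:340,240:440]
cv2.imwrite("pics/topz.png",cv2.resize(im,(600,600),interpolation=cv2.INTER_CUBIC)); 
im=cv2.imread("pics/scene0.png")[180:320,225:385]
cv2.imwrite("pics/scenez.png",cv2.resize(im,(640,560),interpolation=cv2.INTER_CUBIC)); 
E
```

```text
(no output)
```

View pics/topz.png

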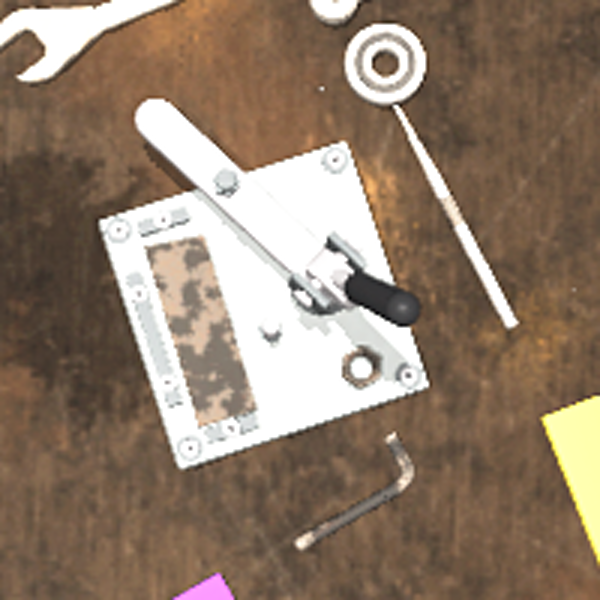

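View pics/scenez.png

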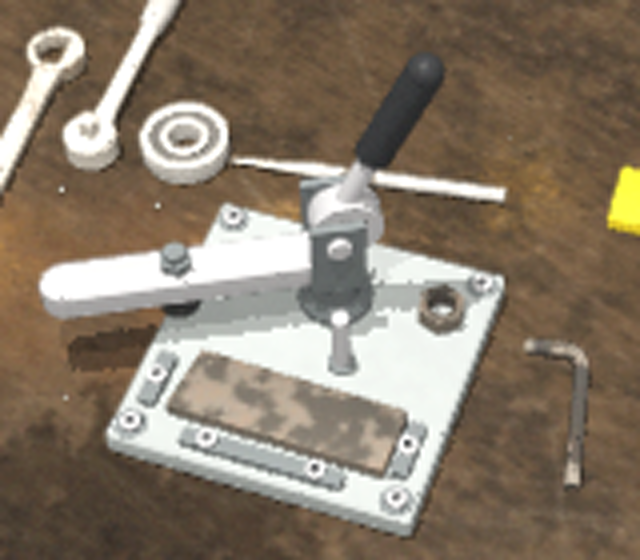

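```bash
cat > h.py <<'E'
import numpy as np
from plant import r
def ray(cam,u,v,z):
    m=r.camera_model(cam); f=240/np.tan(np.radians(m['fov_y']/2))
    d=m['R'].T@np.array([(u-m['cx'])/f,(v-m['cy'])/f,1]); c=-m['R'].T@m['t']
    return c+d*(z-c[2])/d[2]
def proj(cam,X):
    m=r.camera_model(cam); f=240/np.tan(np.radians(m['fov_y']/2))
    p=m['R']@np.array(X)+m['t']; return p[:2]/p[2]*f+[m['cx'],m['cy']]
E
python3 - <<'E'
from h import *
np.set_printoptions(precision=4,suppress=True)
tz=lambda u,v:(240+u/3,140+v/3)
sz=lambda u,v:(225+u/4,180+v/4)
loc=np.array([[85,125],[85,-45],[-85,-45],[-85,125]])/1e3
for cam,f,P in(("top",tz,[(100,218),(347,142),(428,384),(182,467)]),("scene",sz,[(107,438),(223,205),(505,275),(412,530)])):
    W=np.array([ray(cam,*f(*p),.016)[:2] for p in P]); 
    if cam=="scene": W=W[[0,1,2,3]]
    a=loc-loc.mean(0); b=W-W.mean(0)
    th=np.arctan2((a[:,0]*b[:,1]-a[:,1]*b[:,0]).sum(),(a*b).sum())
    R=np.array([[np.cos(th),-np.sin(th)],[np.sin(th),np.cos(th)]])
    o=W.mean(0)-R@loc.mean(0)
    print(cam,W.tolist(),"yaw",np.degrees(th),"post",o,"res",np.linalg.norm(W-(loc@R.T+o),axis=1))
    np.save("fx_%s.npy"%cam,np.r_[o,th])
o=np.load("fx_top.npy")
# strap tip end (top centre end) at 158mm, z 63
e=ray("top",*tz(145,107),.063); d=e[:2]-o[:2]; print("end",e,np.linalg.norm(d),np.degrees(np.arctan2(d[1],d[0])), "strap",o[2]+np.pi/2-np.arctan2(d[1],d[0]))
s=ray("scene",*sz(43,288),.055)
print("scene end",s)
# grip end
m=[]
for cam,p in(("top",tz(405,307)),("scene",sz(426,68))):
    a=ray(cam,*p,0);b=ray(cam,*p,.2); m.append((a,(b-a)/np.linalg.norm(b-a)))
(a,d1),(b,d2)=m
t=np.linalg.lstsq(np.c_[d1,-d2],b-a,rcond=None)[0]; print("grip end",a+t[0]*d1,b+t[1]*d2)
E
```

```text
top [[0.5759789200886767, 0.19574539702473748], [0.6311994613454731, 0.03691160053701463], [0.4749965932033082, -0.01934524020705229], [0.4169252515575424, 0.13716233446226347]] yaw 19.888634551432727 post [0.5384 0.05  ] res [0.0007 0.0024 0.0023 0.0018]
scene [[0.5693378821893373, 0.20214749217739542], [0.6281717332234017, 0.0446766050351054], [0.4722003736193303, -0.01531646426431088], [0.41035384252941187, 0.14583134523134406]] yaw 20.50840581908289 post [0.534  0.0569] res [0.0017 0.0012 0.002  0.0017]
end [0.64   0.1666 0.063 ] 0.15468919729730668 48.93962544599762 strap 1.0637608847178464
scene end [0.6405 0.1707 0.055 ]
grip end [0.5079 0.0127 0.1808] [0.5084 0.0131 0.1808]
```

Emit:
carry_out:
  plan:
    - [0, 0, 0.04, 0, 0, 0]
    - [0, 0, 0.04, 0, 0, 0]
    - [0.021, 0.032, 0.01, 0, 0, 0.05]
    - [0.021, 0.032, 0.01, 0, 0, 0.05]
    - [0.021, 0.032, 0, 0, 0, 0.05]
    - [0.021, 0.032, 0, 0, 0, 0.05]
    - [0.021, 0.032, 0, 0, 0, 0.05]
    - [0.021, 0.032, 0, 0, 0, 0.05]
    - [0.021, 0.032, 0, 0, 0, 0.05]
    - [0.021, 0.032, 0, 0, 0, 0.05]
    - [0.021, 0.032, 0, 0, 0, 0.05]
    - [0.021, 0.032, 0, 0, 0, 0.05]
  fingers: 1
  force: 20

```text
time_s: 1.15
tcp_pos: [0.3759, -0.3218, 0.2952]
eef_rot: [179.4, -0.1, -136.5]
contact_force: [1.9, -1.0, -0.3]
gripper_width: 0.013
```

```bash
python3 - <<'E'
from h import *
for p in [(205,100),(350,88),(195,45)]: print(ray("top",*p,0))
m=r.get_state();print(m['tcp_pos'],m['eef_rot'],m['gripper_width'],m['contact_force'])
E
```

```text
[0.80151663 0.34243598 0.        ]
[0.83670623 0.05254723 0.        ]
[0.91485915 0.36816372 0.        ]
[ 0.37589507 -0.32178387  0.29524756] [ 1.79351795e+02 -1.44651269e-01 -1.36534541e+02] 0.01303290403366588 [ 1.89304987 -0.97156198 -0.26281626]
```

Emit:
carry_out:
  plan:
    - [0.021, 0.0315, 0, 0, 0, 0.02]
    - [0.021, 0.0315, 0, 0, 0, 0.02]
    - [0.021, 0.0315, 0, 0, 0, 0.02]
    - [0.021, 0.0315, 0, 0, 0, 0.02]
    - [0.021, 0.0315, 0, 0, 0, 0.02]
    - [0.021, 0.0315, 0, 0, 0, 0]
    - [0.021, 0.0315, 0, 0, 0, 0]
    - [0.021, 0.0315, 0, 0, 0, 0]
    - [0.021, 0.0315, 0, 0, 0, 0]
    - [0.021, 0.0315, 0, 0, 0, 0]
    - [0.021, 0.0315, 0, 0, 0, 0]
    - [0.021, 0.0315, 0, 0, 0, 0]

```text
time_s: 2.15
tcp_pos: [0.6338, 0.0798, 0.2962]
eef_rot: [179.4, 0.0, -130.1]
contact_force: [1.1, -1.1, -0.3]
gripper_width: 0.0004
```

Emit:
carry_out:
  plan:
    - [0.018, 0.016, 0, 0, 0, 0]
    - [0.018, 0.016, -0.02, 0, 0, 0]
    - [0.003, 0.001, -0.035, 0, 0, 0]
    - [0, 0, -0.035, 0, 0, 0]
    - [0, 0, -0.035, 0, 0, 0]
    - [0, 0, -0.02, 0, 0, 0]
    - [0, 0, 0, 0, 0, 0]

```text
time_s: 2.73
tcp_pos: [0.6769, 0.1239, 0.1414]
eef_rot: [179.4, -0.0, -129.7]
contact_force: [-0.6, -0.5, -1.6]
gripper_width: 0.0008
```

```bash
python3 - <<'E'
from h import *
import cv2
m=r.get_state();print(m['tcp_pos'],m['eef_rot'])
for n in("wrist","scene","top"): cv2.imwrite(f"pics/{n}1.png",r.capture(n)[:,:,::-1])
a=cv2.imread("pics/scene1.png")[120:360,160:420]; b=cv2.imread("pics/top1.png")[100:340,200:460]
cv2.imwrite("pics/both1.png",cv2.resize(np.hstack([a,b]),(800,369)))
E
```

```text
[0.67688019 0.12387043 0.14140878] [ 1.79374208e+02 -2.31289743e-02 -1.29677320e+02]
```

View pics/both1.png

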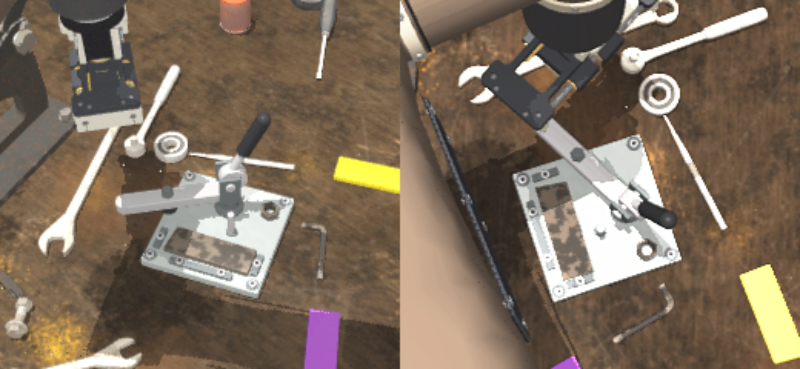

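View pics/wrist1.png

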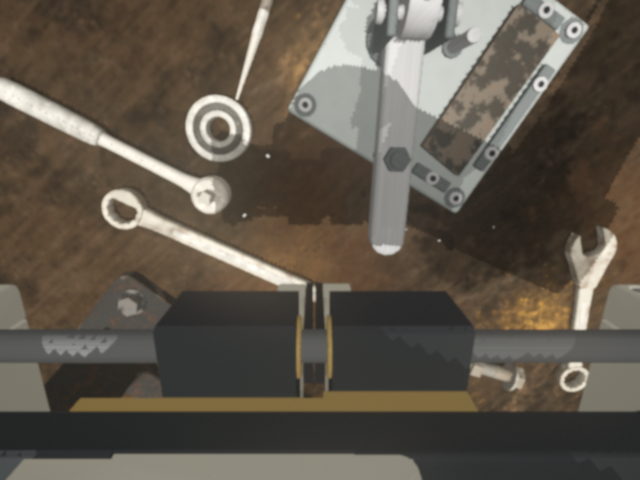

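```bash
cat >> h.py <<'E'
from scipy.spatial.transform import Rotation as Ro
def wray(u,v,z,s=None):
    s=s or r.get_state(); m=r.camera_model("wrist"); f=240/np.tan(np.radians(m['fov_y']/2))
    M=m['mount']; T=Ro.from_euler('xyz',s['eef_rot'],degrees=True).as_matrix()
    c=T@M[:3,3]+s['tcp_pos']; d=T@M[:3,:3]@np.array([(u-m['cx'])/f,(v-m['cy'])/f,1])
    return c+d*(z-c[2])/d[2]
E
python3 - <<'E'
from h import *
e=wray(387,253,.06);n=wray(397,159,.071);
print(e,n)
P=[wray(*p,.016)[:2] for p in[(458,213),(587,25),(290,108)]];print(P)
d=e-n;print(np.degrees(np.arctan2(d[1],d[0])))
M=r.camera_model("wrist")['mount'];p=np.linalg.inv(M)@[0,0,0,1];f=240/np.tan(np.radians(33.15));print(p[:2]/p[2]*f+[313.7,238.7])
E
```

```text
[0.64591223 0.17407036 0.06      ] [0.59871358 0.11768646 0.071     ]
[array([0.57802366, 0.2021421 ]), array([0.42121136, 0.14054802]), array([0.63534588, 0.04117921])]
50.06748967026818
[313.6501771  279.53380942]
```

Emit:
carry_out:
  plan:
    - [-0.0065, -0.0075, -0.025, 0, 0, 0]
    - [0, 0, -0.03, 0, 0, 0]
    - [0, 0, -0.03, 0, 0, 0]
    - [0, 0, -0.012, 0, 0, 0]
    - [0, 0, 0, 0, 0, 0]

```text
time_s: 3.3
tcp_pos: [0.6833, 0.119, 0.0647]
eef_rot: [-179.5, 1.6, -129.5]
contact_force: [-0.1, 1.0, 0.6]
gripper_width: 0.0006
```

Emit:
carry_out:
  plan:
    - [-0.008, -0.006, -0.01, 0, 0, 0]
    - [0, 0, 0, 0, 0, 0]

```text
time_s: 3.47
tcp_pos: [0.6778, 0.1137, 0.0588]
eef_rot: [-179.4, 1.8, -129.5]
contact_force: [-0.7, -0.6, -0.3]
gripper_width: 0.0006
```

```bash
python3 - <<'E'
from h import *
s=r.get_state();print(s)
E
```

```text
{'time_s': 3.4667, 'joints': array([ 25.6190822 ,  26.77106814,  -8.99790137,  -0.22207953,
       -52.3124772 , -64.9976926 ]), 'qd': array([ 0.49378093, -1.47758538,  6.6578604 ,  2.02075488, -3.27960364,
       -0.39086759]), 'joint_torque': array([ 1.44228414e-01, -6.43359590e+01,  2.71254766e+01,  6.74270555e+00,
        8.70456677e-01,  6.13712822e-02]), 'tcp_pos': array([0.67776285, 0.11367693, 0.05881904]), 'eef_rot': array([-179.35232249,    1.81471051, -129.50117939]), 'contact_force': array([-0.65877093, -0.56582984, -0.28111944]), 'moment': array([-0.08519125,  0.35130772,  0.03460701]), 'gripper_width': 0.0006414087268928549}
```

Emit:
carry_out:
  plan:
    - [-0.003, -0.001, -0.012, -0.017, 0.029, 0]
    - [0, 0, -0.006, 0, 0, 0]
    - [0, 0, 0, 0, 0, 0]

```text
time_s: 3.72
tcp_pos: [0.6795, 0.1141, 0.0473]
eef_rot: [-179.7, 0.3, -129.5]
contact_force: [0.9, 1.4, -0.3]
gripper_width: 0.0003
```

Emit:
carry_out:
  plan:
    - [-0.008, 0.007, -0.004, 0, 0, 0]
    - [-0.008, 0.007, 0, 0, 0, 0]
    - [-0.007, 0.006, 0, 0, 0, 0]
    - [-0.006, 0.008, 0, 0, 0, 0.07]
    - [-0.0066, 0.0075, 0, 0, 0, 0.07]
    - [-0.007, 0.007, 0, 0, 0, 0.07]
    - [-0.0075, 0.0066, 0, 0, 0, 0.07]
    - [0, 0, 0, 0, 0, 0]

```text
time_s: 4.38
tcp_pos: [0.6255, 0.1699, 0.0464]
eef_rot: [-179.6, 0.6, -112.6]
contact_force: [0.2, 0.6, 0.2]
gripper_width: 0.0006
```

```bash
python3 - <<'E'
from h import *
import cv2
m=r.get_state();print(m['tcp_pos'],m['eef_rot'])
cv2.imwrite(f"pics/w2.png",r.capture("wrist")[:,:,::-1])
E
```

```text
[0.6254988  0.16993486 0.04644566] [-179.59234118    0.56262411 -112.57255874]
```

View pics/w2.png

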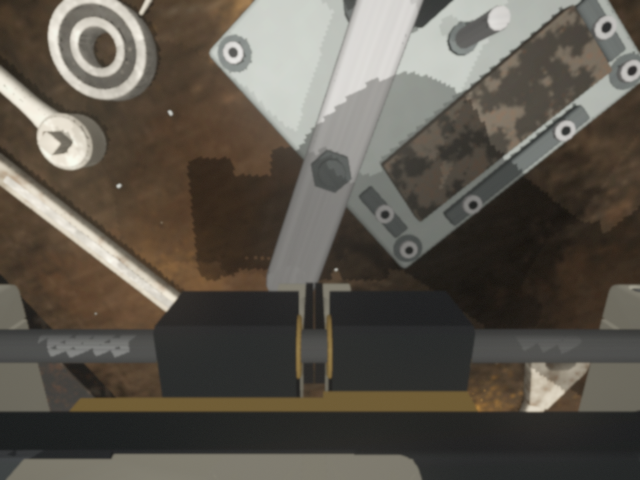

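```bash
python3 - <<'E'
from h import *
import cv2
n=wray(330,172,.071);print(n, np.degrees(np.arctan2(n[1]-.053,n[0]-.54)))
a=wray(268,280,.063);b=wray(325,280,.063);print(a,b)
for n in("scene","top"): cv2.imwrite(f"pics/{n}2.png",r.capture(n)[:,:,::-1])
a=cv2.imread("pics/scene2.png")[170:330,215:375]; b=cv2.imread("pics/top2.png")[140:300,230:390]
cv2.imwrite("pics/both2.png",cv2.resize(np.hstack([a,b]),(800,400)))
E
```

```text
[0.5957917  0.11611007 0.071     ] 48.52209620625185
[0.64412568 0.15455916 0.063     ] [0.61805059 0.16539718 0.063     ]
```

View pics/both2.png

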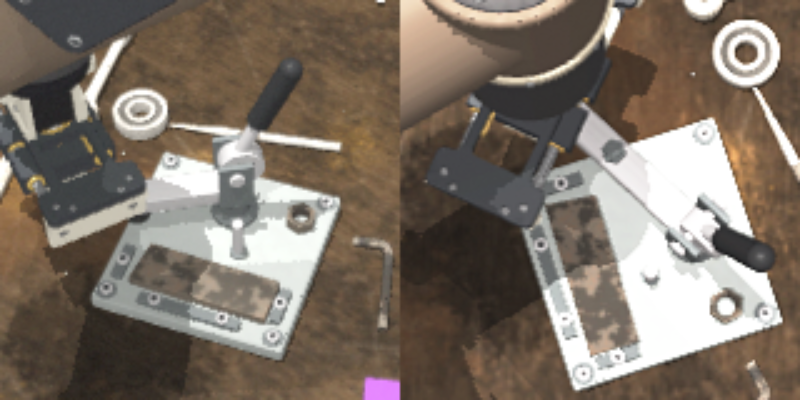

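```bash
python3 - <<'E'
from h import *
import cv2
s=r.get_state()
print(proj("scene",s['tcp_pos']),proj("top",s['tcp_pos']),proj("scene",s['tcp_pos']+[0,0,.066]))
print(proj("scene",[.6769,.1239,.1414]))
a=cv2.imread("pics/scene2.png")[190:290,205:305]; b=cv2.imread("pics/scene1.png")[115:215,190:290]
cv2.imwrite("pics/both3.png",cv2.resize(np.hstack([a,b]),(800,400),interpolation=cv2.INTER_NEAREST))
E
```

```text
[241.44595486 257.07581671] [287.38256755 184.18426655] [237.61962863 237.29344504]
[233.94562136 203.63784199]
```

View pics/both3.png

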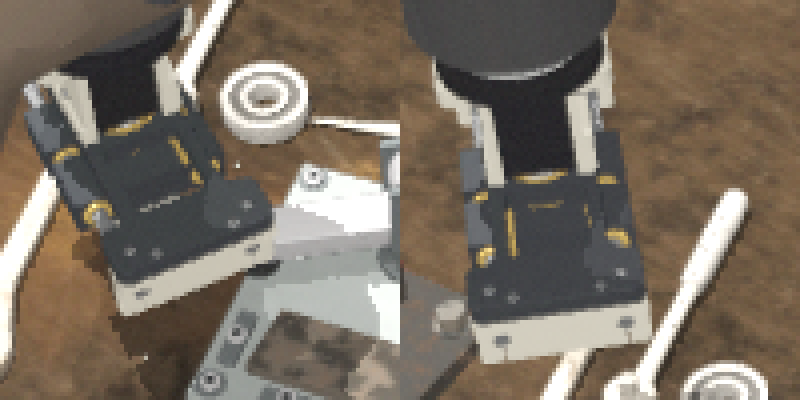

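```bash
python3 - <<'E'
from h import *
import cv2
M=np.linalg.inv(r.camera_model("wrist")['mount']);f=240/np.tan(np.radians(33.15))
for x in(0,.0095):
  for h in(0,.01,.02,.03,.05):
    for y in (-.02,.02):
      p=M@[x,y,-h,1];print(x,y,h,p[:2]/p[2]*f+[313.7,238.7])
b=cv2.imread("pics/w2.png")[230:410,200:440]
cv2.imwrite("pics/w2z.png",cv2.resize(b,(800,600),interpolation=cv2.INTER_CUBIC))
E
```

```text
0 -0.02 0 [276.66911542 279.50452698]
0 0.02 0 [350.29143549 279.5277391 ]
0 -0.02 0.01 [274.81651606 287.22953086]
0 0.02 0.01 [352.14147097 287.25284627]
0 -0.02 0.02 [272.76769166 295.77275756]
0 0.02 0.02 [354.1874315  295.79606856]
0 -0.02 0.03 [270.48972299 305.27147442]
0 0.02 0.03 [356.46218096 305.29463417]
0 -0.02 0.05 [265.07322204 327.85730249]
0 0.02 0.05 [361.87087917 327.87948395]
0.0095 -0.02 0 [276.15469594 263.12892676]
0.0095 0.02 0 [350.81952973 263.15464545]
0.0095 -0.02 0.01 [274.24826409 270.13302841]
0.0095 0.02 0.01 [352.72404993 270.15908064]
0.0095 -0.02 0.02 [272.13673817 277.89063177]
0.0095 0.02 0.02 [354.83342837 277.91694242]
0.0095 -0.02 0.03 [269.7851407  286.53024178]
0.0095 0.02 0.03 [357.18259686 286.55670293]
0.0095 -0.02 0.05 [264.17695175 307.13434855]
0.0095 0.02 0.05 [362.78483429 307.16058462]
```

View pics/w2z.png

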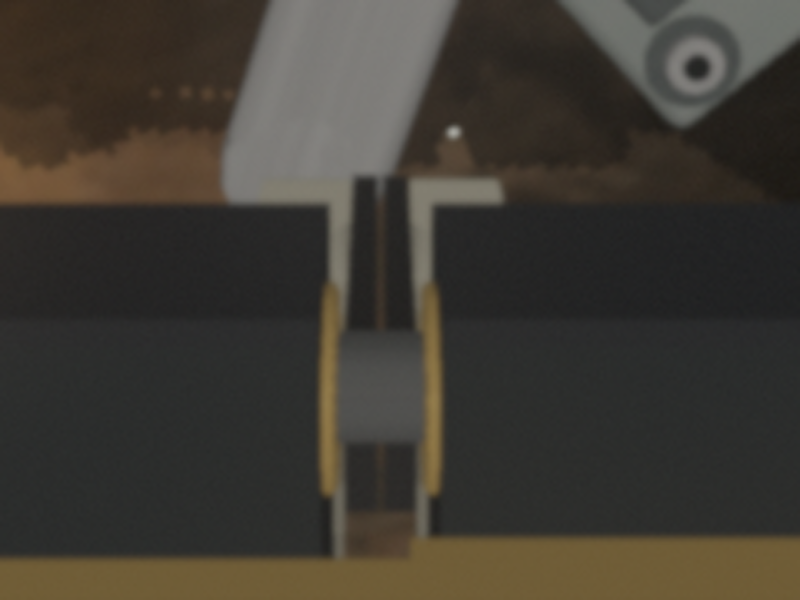

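Emit:
carry_out:
  plan:
    - [0, 0, -0.005, 0, 0, 0]
    - [0, 0, 0, 0, 0, 0]

```text
time_s: 4.7
tcp_pos: [0.6274, 0.1687, 0.0414]
eef_rot: [-179.5, 0.6, -113.1]
contact_force: [0.6, -0.9, 0.1]
gripper_width: 0.0002
```

```bash
python3 - <<'E'
from h import *
import cv2
b=cv2.imread("pics/wrist0.png")
c=r.capture("wrist")[:,:,::-1]; cv2.imwrite("pics/w3.png",c)
cv2.imwrite("pics/w03.png",cv2.resize(np.hstack([b[200:440,80:560],c[200:440,80:560]]),(800,200)))
cv2.imwrite("pics/w0b.png",b[:,:])
E
```

```text
(no output)
```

View pics/w0b.png

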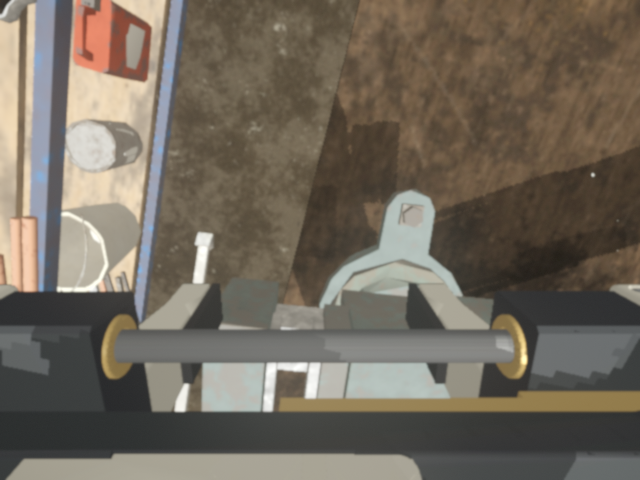

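View pics/w3.png

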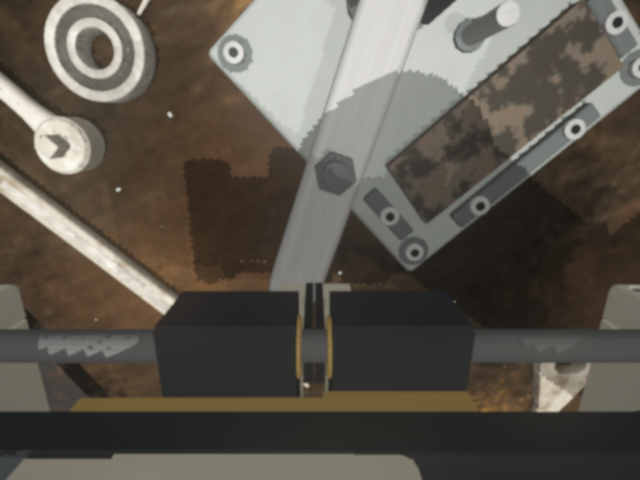

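Emit:
carry_out:
  plan:
    - [0, 0, -0.005, 0, 0, 0]
    - [0, 0, 0, 0, 0, 0]

```text
time_s: 4.92
tcp_pos: [0.6282, 0.1681, 0.0362]
eef_rot: [-179.5, 0.6, -113.2]
contact_force: [-1.4, 0.1, -0.0]
gripper_width: 0.0006
```

Emit:
carry_out:
  plan:
    - [0, 0, -0.005, 0, 0, 0]
    - [0, 0, 0, 0, 0, 0]

```text
time_s: 5.08
tcp_pos: [0.6307, 0.1673, 0.0346]
eef_rot: [-179.3, 0.6, -113.1]
contact_force: [-5.4, -4.1, 8.3]
gripper_width: 0.0007
```

Emit:
carry_out:
  plan:
    - [0, 0, 0.025, 0, 0, 0]
    - [0, 0, 0.01, 0, 0, 0]
    - [0.012, -0.016, 0, 0, 0, -0.08]
    - [0.012, -0.016, 0, 0, 0, -0.08]
    - [0.012, -0.016, 0, 0, 0, -0.08]
    - [0, -0.004, 0, 0, 0, -0.08]
    - [0, 0, 0, 0, 0, 0]

```text
time_s: 5.67
tcp_pos: [0.6696, 0.1129, 0.0719]
eef_rot: [-179.2, 0.8, -132.3]
contact_force: [-0.1, 0.1, -0.1]
gripper_width: 0.0002
```

```bash
python3 - <<'E'
from h import *
import cv2
m=r.get_state();print(m['tcp_pos'],m['eef_rot'],m['contact_force'])
cv2.imwrite(f"pics/w4.png",r.capture("wrist")[:,:,::-1])
E
```

```text
[0.66956445 0.11288161 0.07187595] [-179.17038971    0.77485694 -132.30909407] [-0.09519295  0.13399828 -0.06881515]
```

View pics/w4.png

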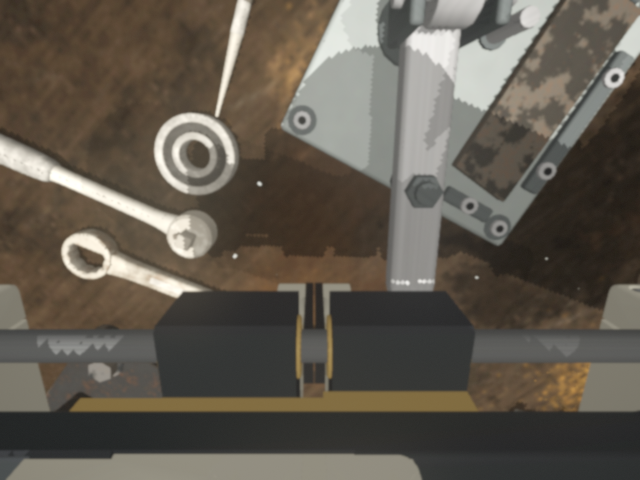

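Emit:
carry_out:
  plan:
    - [0, 0, -0.025, 0, 0, 0]
    - [0, 0, -0.025, 0, 0, 0]
    - [0, 0, -0.008, 0, 0, 0]
    - [0, 0, 0, 0, 0, 0]

```text
time_s: 6.05
tcp_pos: [0.6705, 0.1146, 0.0136]
eef_rot: [-179.1, 1.0, -131.4]
contact_force: [-0.3, 0.3, -0.5]
gripper_width: 0.0005
```

Emit:
carry_out:
  plan:
    - [-0.007, 0.0055, 0, -0.005, 0.02, 0]
    - [-0.007, 0.0055, 0, 0, 0, 0]
    - [-0.006, 0.008, 0, 0, 0, 0.07]
    - [-0.0066, 0.0075, 0, 0, 0, 0.07]
    - [-0.007, 0.007, 0, 0, 0, 0.07]
    - [0, 0, 0, 0, 0, 0]

```text
time_s: 6.55
tcp_pos: [0.6364, 0.1514, 0.0172]
eef_rot: [-179.5, 0.1, -118.3]
contact_force: [-0.3, 0.1, -1.4]
gripper_width: 0.0003
```

```bash
python3 - <<'E'
from h import *
import cv2
m=r.get_state();print(m['tcp_pos'],m['eef_rot'],m['contact_force'])
cv2.imwrite(f"pics/w5.png",r.capture("wrist")[:,:,::-1])
E
```

```text
[0.63637683 0.15140581 0.01721092] [-1.79529984e+02  1.12664198e-01 -1.18323402e+02] [-0.31364972  0.0710574  -1.43778285]
```

View pics/w5.png

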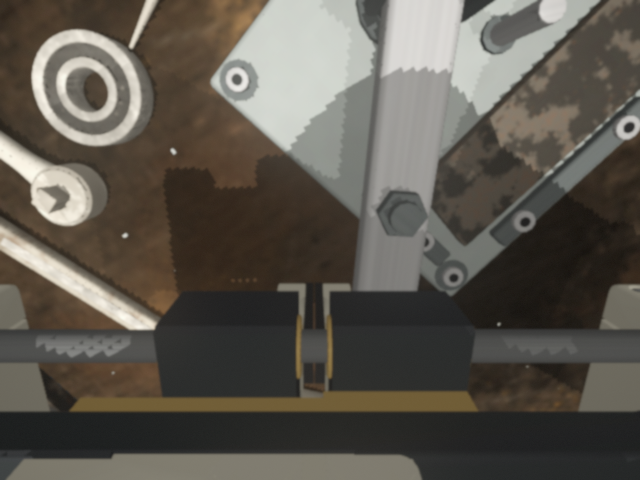

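Emit:
carry_out:
  plan:
    - [-0.0074, 0.0067, -0.003, 0, 0, 0.07]
    - [-0.0079, 0.0062, -0.001, 0, 0, 0.07]
    - [-0.0083, 0.0056, 0, 0, 0, 0.07]
    - [-0.0087, 0.005, 0, 0, 0, 0.07]
    - [-0.009, 0.0044, 0, 0, 0, 0.07]
    - [-0.0093, 0.0037, 0, 0, 0, 0.07]
    - [-0.0095, 0.003, 0, 0, 0, 0.07]
    - [0, 0, 0, 0, 0, 0]

```text
time_s: 7.27
tcp_pos: [0.5817, 0.188, 0.0201]
eef_rot: [-178.8, 0.6, -90.1]
contact_force: [-0.5, -0.5, -0.3]
gripper_width: 0.0007
```

```bash
python3 - <<'E'
from h import *
import cv2
m=r.get_state();p=m['tcp_pos'];print(p,m['eef_rot'],m['contact_force'],np.degrees(np.arctan2(p[1]-.053,p[0]-.54)),np.hypot(p[1]-.053,p[0]-.54))
cv2.imwrite(f"pics/w6.png",r.capture("wrist")[:,:,::-1])
E
```

```text
[0.58165009 0.1879805  0.02011238] [-178.80358522    0.60132482  -90.10045197] [-0.47909084 -0.53042553 -0.27398772] 72.85167180382804 0.1412602789663689
```

View pics/w6.png

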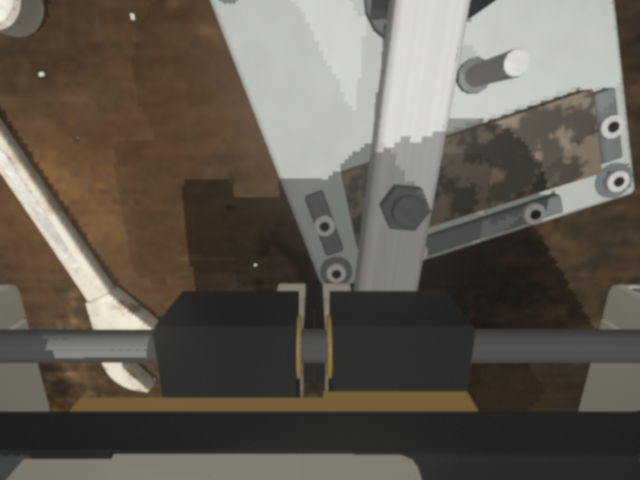

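Emit:
carry_out:
  plan:
    - [-0.0097, 0.0026, -0.005, -0.01, 0.02, 0.06]
    - [-0.0098, 0.0019, -0.003, 0, 0, 0.06]
    - [-0.0099, 0.0012, -0.001, 0, 0, 0.06]
    - [-0.01, 0.0005, -0.001, 0, 0, 0.06]
    - [0, 0, 0, 0, 0, 0]

```text
time_s: 7.73
tcp_pos: [0.5496, 0.1957, 0.0141]
eef_rot: [-179.4, 0.2, -77.1]
contact_force: [-0.6, -0.8, 0.4]
gripper_width: 0.0003
```

```bash
python3 - <<'E'
from h import *
import cv2
m=r.get_state();p=m['tcp_pos'];print(p,m['eef_rot'],m['contact_force'],np.degrees(np.arctan2(p[1]-.053,p[0]-.54)),np.hypot(p[1]-.053,p[0]-.54))
cv2.imwrite(f"pics/w7.png",r.capture("wrist")[:,:,::-1])
E
```

```text
[0.5496247  0.19569486 0.01405516] [-179.38514686    0.21517354  -77.06411333] [-0.57314314 -0.80445938  0.35692384] 86.14127199555917 0.14301907775039696
```

View pics/w7.png

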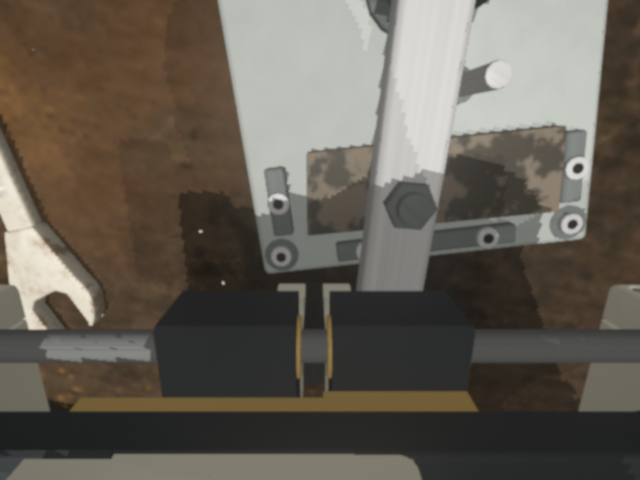

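Emit:
carry_out:
  plan:
    - [-0.008, 0, 0, 0, 0, 0.04]
    - [-0.006, -0.0003, 0, 0, 0, 0.04]
    - [-0.005, -0.0003, 0, 0, 0, 0.04]
    - [0, 0, 0, 0, 0, 0]

```text
time_s: 8.12
tcp_pos: [0.5363, 0.1962, 0.0157]
eef_rot: [-179.1, 0.3, -71.1]
contact_force: [-1.2, -0.7, 0.2]
gripper_width: 0.0003
```

Emit:
carry_out:
  plan:
    - [-0.006, -0.0004, -0.001, 0, 0, 0.01]
    - [-0.004, -0.0004, 0, 0, 0, 0]
    - [0, 0, 0, 0, 0, 0]

```text
time_s: 8.37
tcp_pos: [0.5284, 0.1956, 0.0153]
eef_rot: [-178.9, 0.3, -71.0]
contact_force: [0.8, 0.2, 0.2]
gripper_width: 0.0002
```

Emit:
carry_out:
  plan:
    - [-0.005, -0.0005, 0, 0, 0.015, 0]
    - [-0.003, -0.0005, 0, 0, 0, 0]
    - [0, 0, 0, 0, 0, 0]

```text
time_s: 8.62
tcp_pos: [0.5202, 0.1945, 0.0153]
eef_rot: [-179.8, 0.6, -71.2]
contact_force: [0.2, 0.3, 0.3]
gripper_width: 0.0003
```

```bash
python3 - <<'E'
from h import *
import cv2
m=r.get_state();p=m['tcp_pos'];print(p,m['eef_rot'],m['contact_force'],np.degrees(np.arctan2(p[1]-.053,p[0]-.54)),np.hypot(p[1]-.053,p[0]-.54))
cv2.imwrite(f"pics/w8.png",r.capture("wrist")[:,:,::-1])
E
```

```text
[0.52021509 0.19450628 0.01531854] [-179.82158772    0.57845763  -71.20026599] [0.19699052 0.30515303 0.27840424] 97.95929696038604 0.14288271568819766
```

View pics/w8.png

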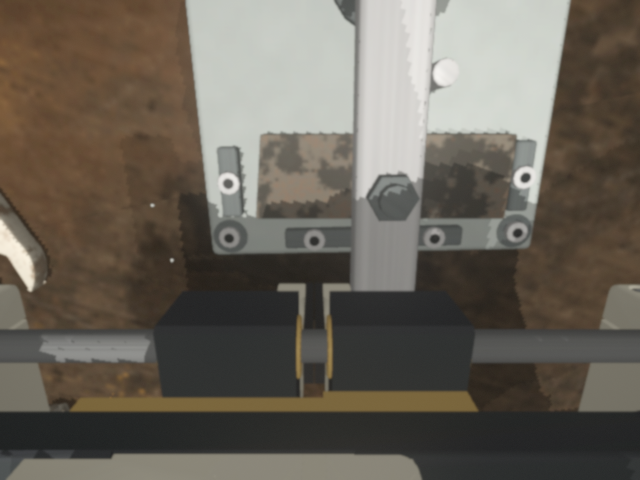

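Emit:
carry_out:
  plan:
    - [-0.003, -0.0005, 0, 0, 0, 0]
    - [-0.002, -0.0005, 0, 0, 0, 0]
    - [0, 0, 0, 0, 0, 0]

```text
time_s: 8.92
tcp_pos: [0.5192, 0.1952, 0.0163]
eef_rot: [-179.4, 0.6, -71.1]
contact_force: [0.1, 1.0, -0.5]
gripper_width: 0.0004
```

Emit:
carry_out:
  plan:
    - [-0.005, -0.001, 0, 0, 0, 0]
    - [-0.005, -0.001, 0, 0, 0, 0]

```text
time_s: 9.08
tcp_pos: [0.5177, 0.197, 0.0184]
eef_rot: [-178.5, 0.7, -70.9]
contact_force: [22.6, -1.6, -11.5]
gripper_width: 0.0005
```

Emit:
carry_out:
  plan:
    - [0.01, 0.003, -0.002, 0, 0, 0]
    - [0.014, 0.005, 0, 0, 0, 0]
    - [0.014, 0.005, 0.01, 0, 0.02, 0]
    - [0, 0, 0.035, 0, 0, 0]
    - [0, 0, 0.04, 0, 0, 0]
    - [0, 0, 0.04, 0, 0, 0]
    - [0, 0, 0.04, 0, 0, 0]
    - [0, 0, 0.04, 0, 0, 0]
    - [0, 0, 0, 0, 0, 0]

```text
time_s: 9.83
tcp_pos: [0.5495, 0.206, 0.2238]
eef_rot: [179.3, 0.8, -71.1]
contact_force: [1.6, 0.0, 2.5]
gripper_width: 0.0007
```

```bash
python3 - <<'E'
from h import *
import cv2
m=r.get_state();p=m['tcp_pos'];print(p,m['eef_rot'],m['contact_force'])
for n in("scene","top","wrist"): cv2.imwrite(f"pics/{n}9.png",r.capture(n)[:,:,::-1])
a=cv2.imread("pics/scene9.png")[150:330,205:385]; b=cv2.imread("pics/top9.png")[140:320,240:420]
cv2.imwrite("pics/both9.png",cv2.resize(np.hstack([a,b]),(800,400)))
E
```

```text
[0.54946225 0.20595159 0.22379623] [179.25759066   0.8025214  -71.08121818] [1.58612889 0.01821542 2.52091707]
```

View pics/both9.png

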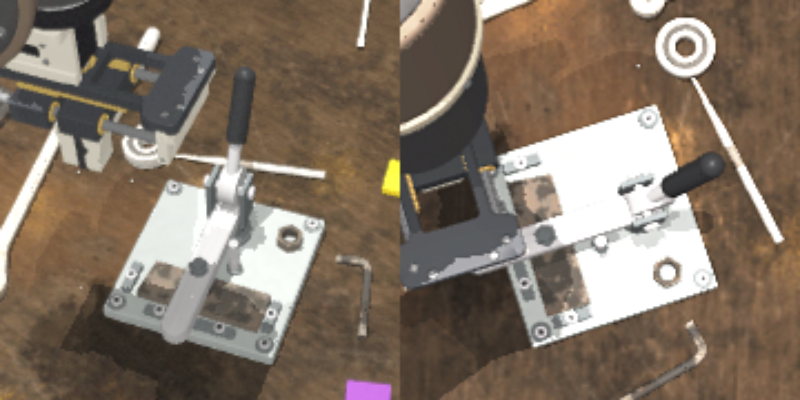

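View pics/wrist9.png

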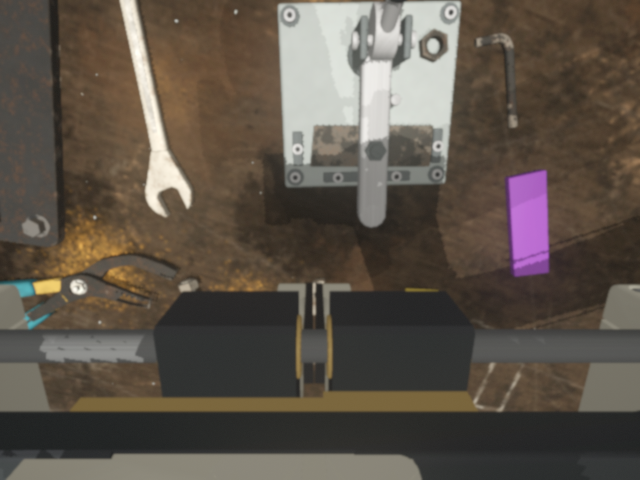

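```bash
python3 - <<'E'
from h import *
s=r.get_state()
n=wray(376,149,.071);e=wray(372,224,.06);d=e-n;print(n,e,np.degrees(np.arctan2(d[1],d[0])))
P=np.array([wray(*p,.016)[:2] for p in[(287,187),(278,5),(461,2),(443,183)]])
loc=np.array([[85,125],[85,-45],[-85,-45],[-85,125]])/1e3
a=loc-loc.mean(0); b=P-P.mean(0)
th=np.arctan2((a[:,0]*b[:,1]-a[:,1]*b[:,0]).sum(),(a*b).sum())
R=np.array([[np.cos(th),-np.sin(th)],[np.sin(th),np.cos(th)]])
o=P.mean(0)-R@loc.mean(0);print(np.degrees(th)+90,o,np.linalg.norm(P-(loc@R.T+o),axis=1))
d=n[:2]-o;print(np.degrees(np.arctan2(d[1],d[0])),np.hypot(*d))
# grip end triangulate
m=[]
for cam,p in(("top",(240+(715-400)*.45,140+160*.45)),("scene",(205+243*.45,150+74*.45))):
    a=ray(cam,*p,0);b=ray(cam,*p,.2); m.append((a,(b-a)/np.linalg.norm(b-a)))
(a,d1),(b,d2)=m
t=np.linalg.lstsq(np.c_[d1,-d2],b-a,rcond=None)[0]; print("grip end",a+t[0]*d1,b+t[1]*d2)
E
```

```text
[0.50981136 0.13063496 0.071     ] [0.48506457 0.19709421 0.06      ] 110.42333489992467
110.0106167409614 [0.53754528 0.05332373] [0.00346839 0.00276123 0.00244899 0.0039079 ]
109.73447869145612 0.08213523654956098
grip end [0.55922247 0.0024561  0.17906501] [0.56034444 0.0032934  0.17914596]
```

Emit:
carry_out:
  plan:
    - [-0.002, -0.032, 0, -0.009, -0.017, 0.01]
    - [-0.002, -0.032, 0, 0, 0, 0]
    - [-0.002, -0.032, 0, 0, 0, 0]
    - [-0.002, -0.032, 0, 0, 0, 0]
    - [0, -0.02, 0, 0, 0, 0]
    - [0, 0, 0, 0, 0, 0]

```text
time_s: 10.48
tcp_pos: [0.5294, 0.051, 0.2031]
eef_rot: [178.2, -0.1, -70.3]
contact_force: [1.5, 0.4, -0.5]
gripper_width: 0.0006
```

Emit:
carry_out:
  plan:
    - [0.011, -0.002, -0.01, 0.011, -0.03, 0]
    - [0, 0, -0.02, 0, 0, 0]
    - [0, 0, -0.02, 0, 0, 0]
    - [0, 0, 0, 0, 0, 0]

```text
time_s: 10.82
tcp_pos: [0.5368, 0.0463, 0.1459]
eef_rot: [179.5, -0.0, -70.6]
contact_force: [-0.4, -1.1, -0.0]
gripper_width: 0.0007
```

```bash
python3 - <<'E'
from h import *
import cv2
m=r.get_state();p=m['tcp_pos'];print(p,m['eef_rot'],m['contact_force'])
for n in("scene","top","wrist"): cv2.imwrite(f"pics/{n}10.png",r.capture(n)[:,:,::-1])
a=cv2.imread("pics/scene10.png")[150:330,225:405]; b=cv2.imread("pics/top10.png")[140:320,240:420]
cv2.imwrite("pics/both10.png",cv2.resize(np.hstack([a,b]),(800,400)))
E
```

```text
[0.53677237 0.04632619 0.14585933] [ 1.79521883e+02 -2.99251914e-02 -7.05974796e+01] [-0.3903753  -1.07760422 -0.03504568]
```

View pics/both10.png

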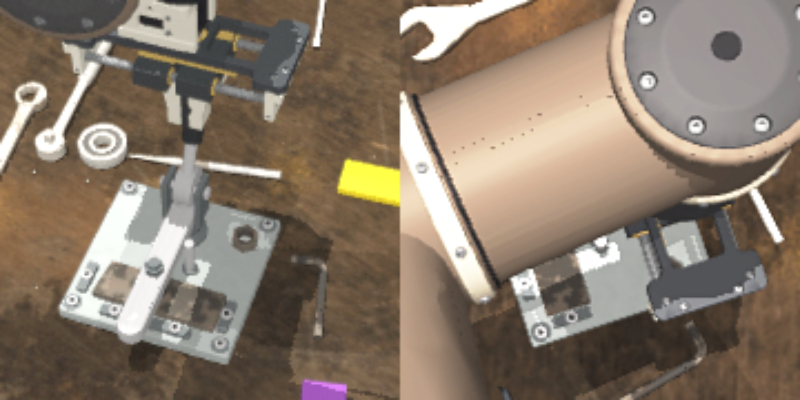

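View pics/wrist10.png

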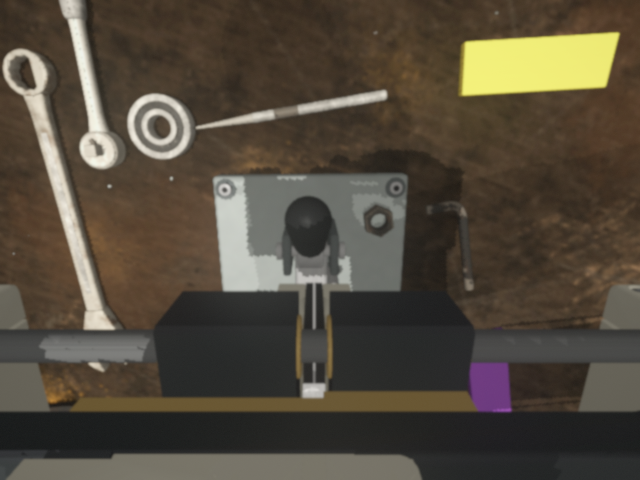

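Emit:
carry_out:
  plan:
    - [0.004, -0.011, 0, 0, 0, 0]
    - [0.004, -0.011, 0.002, 0, 0, 0]
    - [0.003, -0.008, -0.0045, 0, 0, 0]
    - [0.003, -0.008, -0.0045, 0, 0, 0]
    - [0.0022, -0.006, -0.0055, 0, 0, 0]

```text
time_s: 11.38
tcp_pos: [0.5595, 0.0022, 0.1422]
eef_rot: [-179.7, -0.1, -70.3]
contact_force: [-1.7, 1.2, 1.4]
gripper_width: 0.0007
```

```bash
python3 - <<'E'
from h import *
import cv2
m=r.get_state();p=m['tcp_pos'];print(p,m['eef_rot'],m['contact_force'],(p[:2]-[.539,.053])@[.342,-.94])
for n in("scene","wrist"): cv2.imwrite(f"pics/{n}11.png",r.capture(n)[:,:,::-1])
a=cv2.imread("pics/scene11.png")[150:330,225:405]; b=cv2.imread("pics/wrist11.png")[150:330,220:400]
cv2.imwrite("pics/both11.png",cv2.resize(np.hstack([a,b]),(800,400)))
E
```

```text
[0.55947933 0.00223872 0.14220444] [-1.79736918e+02 -7.45462008e-02 -7.02980057e+01] [-1.68412008  1.1843247   1.39957823] 0.05471953128515093
```

View pics/both11.png

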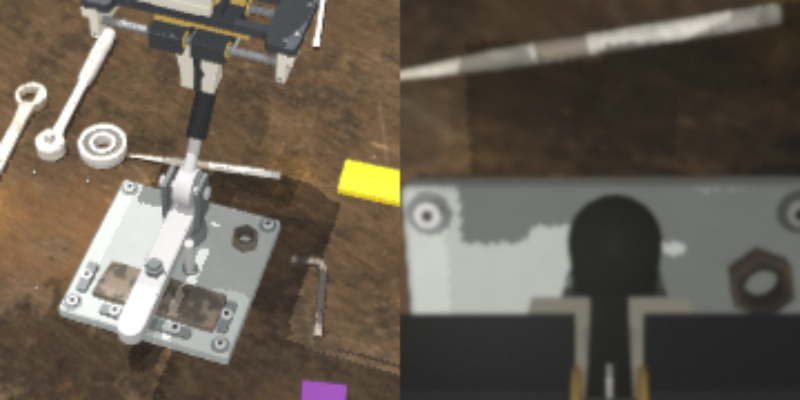

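Emit:
carry_out:
  plan:
    - [0.0014, -0.0038, -0.006, 0, 0, 0]
    - [0.0014, -0.0038, -0.006, 0, 0, 0]
    - [0.002, -0.0056, -0.007, 0, 0, 0]
    - [0.002, -0.0056, -0.007, 0, 0, 0]

```text
time_s: 11.82
tcp_pos: [0.5674, -0.0183, 0.1149]
eef_rot: [-179.7, -0.2, -70.3]
contact_force: [-1.6, 1.7, 1.2]
gripper_width: 0.0006
```

```bash
python3 - <<'E'
from h import *
m=r.get_state();p=m['tcp_pos'];print(p,m['eef_rot'],m['contact_force'],(p[:2]-[.539,.053])@[.342,-.94])
E
```

```text
[ 0.56742341 -0.01828982  0.11489294] [-1.79660352e+02 -1.54032883e-01 -7.03230685e+01] [-1.64768302  1.74291186  1.24342191] 0.07673324237852075
```

Emit:
carry_out:
  plan:
    - [0.001, -0.003, -0.007, 0, 0, 0]
    - [0.001, -0.003, -0.007, 0, 0, 0]
    - [0.001, -0.003, -0.008, 0, 0, 0]
    - [0.001, -0.003, -0.008, 0, 0, 0]

```text
time_s: 12.15
tcp_pos: [0.5722, -0.0322, 0.0813]
eef_rot: [-179.7, -0.2, -70.3]
contact_force: [-0.1, 1.9, 1.9]
gripper_width: 0.0004
```

Emit:
carry_out:
  plan:
    - [0, -0.001, -0.007, 0, 0, 0]
    - [0, 0, -0.007, 0, 0, 0]

```text
time_s: 12.32
tcp_pos: [0.5743, -0.0344, 0.0685]
eef_rot: [-179.5, -0.3, -70.2]
contact_force: [-24.8, 5.7, 79.6]
gripper_width: 0.0006
```

```bash
python3 - <<'E'
from h import *
import cv2
m=r.get_state();p=m['tcp_pos'];print(p,m['eef_rot'],m['contact_force'],(p[:2]-[.539,.053])@[.342,-.94])
for n in("scene","wrist"): cv2.imwrite(f"pics/{n}12.png",r.capture(n)[:,:,::-1])
a=cv2.imread("pics/scene12.png")[150:330,225:405]; b=cv2.imread("pics/wrist12.png")[150:330,220:400]
cv2.imwrite("pics/both12.png",cv2.resize(np.hstack([a,b]),(800,400)))
E
```

```text
[ 0.57428855 -0.03443272  0.06853603] [-179.53431036   -0.33204872  -70.23252096] [-24.77431773   5.67507114  79.63418837] 0.09425543710570813
```

View pics/both12.png

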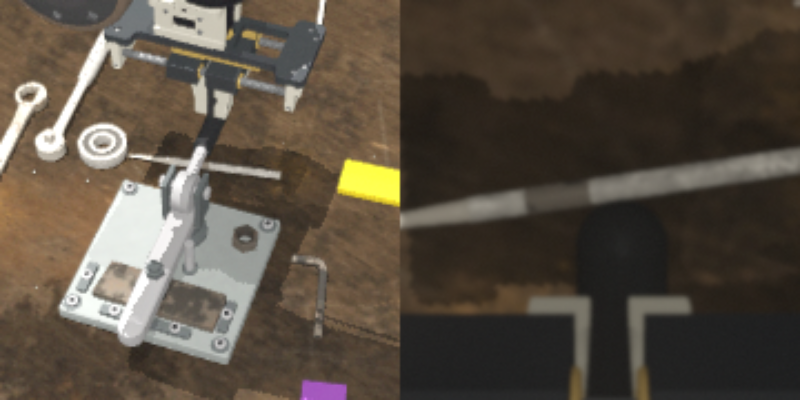

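Emit:
carry_out:
  plan:
    - [0, 0, 0.003, 0, 0, 0]
    - [0, 0, 0.015, 0, 0, 0]
    - [0, 0, 0.03, 0, 0, 0]
    - [0, 0, 0.04, 0, 0, 0]
    - [0, 0, 0.04, 0, 0, 0]
    - [0, -0.03, 0.02, 0, 0, 0]
    - [0, -0.04, 0, 0, 0, 0]
    - [0, -0.04, 0, 0, 0, 0]
    - [0, -0.04, 0, 0, 0, 0]
    - [0, 0, 0, 0, 0, 0]
    - [0, 0, 0, 0, 0, 0]

```text
time_s: 13.33
tcp_pos: [0.5701, -0.1892, 0.2217]
eef_rot: [-179.7, -0.4, -69.9]
contact_force: [1.1, 0.4, -0.5]
gripper_width: 0.0004
```

```bash
python3 - <<'E'
from h import *
import cv2
m=r.get_state();p=m['tcp_pos'];print(p,m['eef_rot'],m['contact_force'])
for n in("scene","top"): cv2.imwrite(f"pics/{n}13.png",r.capture(n)[:,:,::-1])
a=cv2.imread("pics/scene13.png")[150:330,225:405]; b=cv2.imread("pics/top13.png")[140:320,240:420]
cv2.imwrite("pics/both13.png",cv2.resize(np.hstack([a,b]),(800,400)))
E
```

```text
[ 0.57008012 -0.18922099  0.22172038] [-179.71949264   -0.36276176  -69.89699797] [ 1.12404112  0.40862466 -0.45663859]
```

View pics/both13.png

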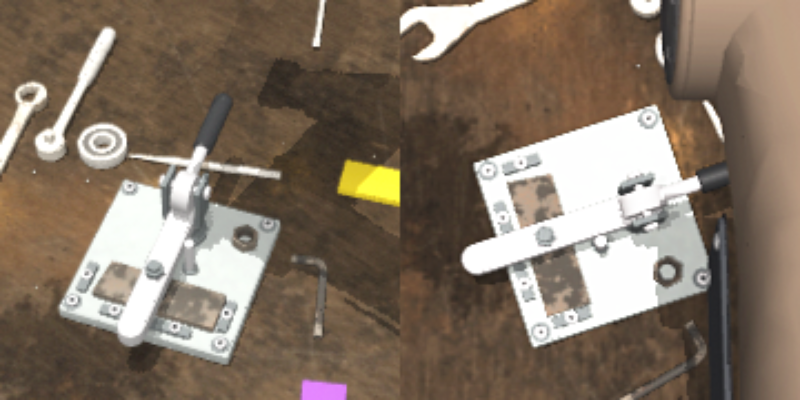

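```bash
python3 - <<'E'
from h import *
for e in(0,3,9,15):
    t=np.radians(e); 
    print(e,[proj("scene",[.537+.342*q*np.cos(t),.054-.94*q*np.cos(t),.085+q*np.sin(t)]).round(1) for q in(0,.05,.115)])
import cv2
a=cv2.imread("pics/scene13.png")[180:260,280:360]
cv2.imwrite("pics/z13.png",cv2.resize(a,(640,640),interpolation=cv2.INTER_CUBIC))
E
```

```text
0 [array([308.2, 233.4]), array([316. , 216.7]), array([325.6, 196.1])]
3 [array([308.2, 233.4]), array([316. , 215.9]), array([325.6, 194.3])]
9 [array([308.2, 233.4]), array([315.9, 214.4]), array([325.4, 190.9])]
15 [array([308.2, 233.4]), array([315.7, 213.2]), array([325.1, 187.9])]
```

View pics/z13.png

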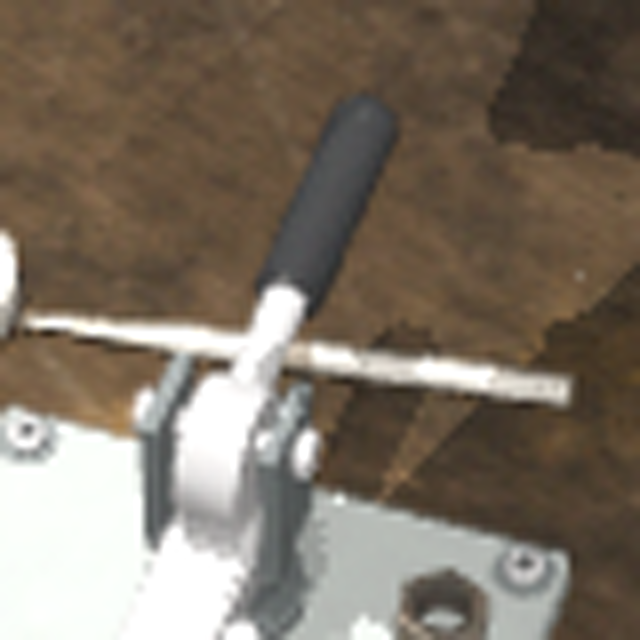

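```bash
python3 - <<'E'
from h import *
t=lambda u,v:(240+(u-400)*.45,140+v*.45)
n=ray("top",*t(545,235),.066);e=ray("top",*t(465,260),.058);d=e-n;print(n,e,np.degrees(np.arctan2(d[1],d[0])))
P=[ray("top",*t(*p),.016)[:2] for p in[(475,163),(655,107),(713,288),(536,346)]]
for i,j in((1,0),(2,3)):
    d=P[j]-P[i];print(np.degrees(np.arctan2(d[1],d[0])))
E
```

```text
[0.50890228 0.13047977 0.066     ] [0.48652028 0.19679216 0.058     ] 108.65075491596785
109.34835714645233
109.8552447392252
```

```bash
python3 - <<'E'
from plant import r
print(r.close_job(), r.get_state()['time_s'])
E
```

```text
the job is handed in; nothing more can be done
the job is handed in; nothing more can be done
```

I swung the strap round to its stop pin, then pushed the cam lever all the way down, moved the arm clear and handed the job in after about 13.5 s. No verdict was reported.

**Last checks**
- **Strap:** it gave about 22 N of resistance at the stop before the lever was pushed. The last top view puts it within about 1° of the plate's direction (108.7° against 109.3–109.9°).
- **Lever:** it gave about 80 N upward at its hard end. After letting go, the scene view shows it about 3° above level, so it stayed down.
- **Bar and loose parts:** in the last pictures the bar lies in its nest, and the nut, hex key, scriber and bearing look unmoved. I did not measure their positions.
- **Foot on the bar:** I could not measure this force. I take it to be pressing because the lever is at its end.

**What disagreed**
- **Finger length:** the closed fingers end about 28 mm above the TCP height the robot reports. My first push therefore passed over the strap without moving it. I found the offset by touching the strap's top lightly (about 8 N), which left small marks, and corrected for it after that.
- **Camera views:** the cameras disagreed by up to about 7 mm on the post position. I used a value in between, weighted to the wrist view.

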